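# Clamp the sharpening stone in its holder and lock it in the hidden notch

### The arm

A 6-joint arm with a two-finger parallel gripper is mounted at the origin on the work surface; the furniture and walls round the work are solid. World frame = base frame: x ahead of the robot, y to its left, z up, the work surface at z = 0. Lengths are in m, angles in rad, forces in N, time in s.
With the tool pointing down it reaches from about 0.35 to 0.775 m from the base axis. Payload 5.5 kg.
Tool frame: the origin (TCP) lies midway between the tips of the shut fingers; the grasp point (between the pads) lies 19 mm behind it (env.hold_point_z is the distance from the TCP to the grasp point, in m); z points along the fingers, y is the line along which they close (so a half turn about z gives the same grasp; the last joint's range is limited). The gripper opens to 85 mm and grips with 20 to 120 N. Pads are 22 mm wide; open, the fingers measure 114 mm over their backs; the gripper's body (76 mm by 85 mm) begins 54 mm behind the grasp point. The pads swing forward as they close: fully open they stand 13 mm farther back than shut.
Start: joints at [1.031, 0.313, 0.046, 1.304, 0, 1.431], TCP at [0.224, 0.53, 0.231] pointing down, gripper open.
Joint ranges: [-2.76, 2.76], [-0.86, 1.69], [-1.03, 1.26], [-2.2, 2.34], [-1.47, 1.5], [-3.14, 3.14]. Speed limits (rad/s): [2.57, 2.57, 3.14, 3.14, 3.14, 3.14].

### API

Orientations are given as a unit quaternion [w, x, y, z].
In Python, from workcell import env, read_camera gives the robot as it stands. The module is installed in compiled form; this text tells all that it offers.
- The arm moves only by the tool carry_out, never from a script. Its argument "moves" is a list of rows, each an object of numbers: "tx", "ty", "tz": the shift along the world's x, y, z in cm; "wx", "wy", "wz": the turn, a rotation vector about the world's x, y, z in rad; "claw": the closure, from -1 (fully open) to 1 (shut). A call has 1 to 8 rows; each row shifts and turns the commanded pose from where the row before left it; what a row does not reach is not made up. A row lasts 1/8 s, in which the tool goes at most 62.5 mm and 10.7 degrees, less where a joint would pass 70% of its speed; a pose out of reach is approached as far as the arm can. A call is refused whole if a number of a shift passes 6.25 or a number of a turn 0.188, either way. A call with a gripper value outside its range is refused whole. The fingers move at their own pace and stop on an object; "newtons" is the grip in N (left out, the last holds). Time passes only in rows, so rows that do not move let the fingers close. It gives the time, the measured TCP pose, the force, the opening and the grip force at its end, in the units of the state.
- env.get_state(): the state, without advancing time (a new reading comes with each control period).
- read_camera(name): name is "scene" or "top" or "wrist"; returns a dict with "image" (400x640x3 uint8, blue, green, red), "z_map" (400x640 float32, m along the optical axis (not along the pixel's ray), 0 where there is no reading), "fx", "fy", "cx", "cy" (pixels), "k1" (the pictures are not rectified: a ray, as slopes to the right and down, at radius r is drawn at 1 + k1 r^2 times it, then the intrinsics apply), "camera_from_world" (4x4, takes a point from world to camera coordinates); the wrist camera has in their place "hand_eye" (4x4, takes a point from camera to tool coordinates, whose origin is the TCP and whose axes are the flange's). Camera axes: x right, y down, z forward; pixel columns grow to the right and rows downward; lengths in m; the calibration is good to about 2 mm. A picture is of the moment at which its call begins: read the wrist's pose just before it.
- env.hand_in(): hands the job in; it is judged then, once.
The state is a dict: "clock": time; "joint_pos": joint angles; "qvel": joint speeds; "tau": joint torques, N m; "tcp_pos": TCP position; "orientation": TCP orientation; "wrist_force": force on the tool from outside, world axes, zero at the start; "ft_torque": the same for the moment, N m; "finger_gap": finger opening in m; "grip_force": force on a finger pad.
Only numpy, scipy, OpenCV 4.12 (cv2) and the standard library are available. Lean on these libraries where they do the work, as an engineer would, in place of code of your own. Each camera call takes 0.05 s, during which the arm holds its last target. There are 200 camera calls.

### The job

Lay the loose sharpening stone lengthwise on the holder's bed between the end stop and the sliding jaw, then slide the jaw in until the stone is held snugly end to end, with no play. Then turn the knob on the sloping head clockwise, feeling for the dip in torque, until it sinks into its hidden notch, and let go with the index pin dropped in. Leave the two bottles and the tub where they stand.

Things in the scene. Friction and masses are not known exactly. Their poses are not given: they have to be found in the camera images.
- whetstone: two-layer sharpening stone, plain block 60 x 180 x 25 mm (x, y, z), 0.62 kg, lying flat and loose on the table; origin at the centre of its underside, y along its length
- stone_holder: low fixed holder, 365 mm long on a 40 mm wide bar. Origin on the table below the bed's centre; y runs from the end stop to the lock head, -x faces the robot. Lock head: grey block, 72 mm wide (x), at y = 180 to 267 mm, up to 85 mm high without the knob; its face slopes 30 degrees down towards +y and carries the knob. Fingers may reach beside the bar down to the table
- bed (a point): centre of the bed's top, 12 mm above the table, axes as the holder's: the clamped stone's underside centre belongs here, its length along y. The bed's rubber strips are 36 mm wide, so the 60 mm stone overhangs at both sides. End stop: a block 56 mm wide (x), 18 mm higher than this point, its inner face at y = -90 mm
- jaw (a joint): sliding jaw, in m: 0 fully open, grows as it closes along the holder's -y. Its pad face is at y = 120 mm minus this value in the holder's frame, so a 180 mm stone against the stop is touched at 0.030. About 3 N of friction; stays where it is left. Starts at 0 to 0.008. The pad is 56 mm wide, top at z = 35 mm
- jaw_tab (a point): point to grip on the jaw's upright steel tab, 10 mm below its top: the tab is 12 mm thick along the holder's y, 40 mm wide along x, top 78 mm above the table. Moves with the jaw; axes as the holder's
- lock_knob (a joint): knob angle, in rad: grows clockwise looking down on the knob; range 0 to 2.3, with plain end stops; starts at 0.1 to 0.4. Even friction, about 0.1 N m. The hidden notch lies anywhere from 0.95 to 1.45: from 0.2 to 0.3 before it the torque dips by about 0.5 N m and changes sign; past its middle it resists with about 0.5 N m. Let go within 0.2 of the middle, it settles in by itself
- knob_grip (a point): grip point on the black knob, on its axis, 32 mm out from the sloping face. z: knob axis, out of the face, 30 degrees from vertical, leaning to the holder's +y; x: along the bar grip towards the index pin. Bar: 44 mm along x (-24 to +20), 14 mm thick along y, z from -22 to +5 mm; under it a round skirt, 64 mm across, its top at z = -22 mm. Turns with the knob
- index_pin (a joint): small steel spring pin in the knob's skirt beyond the end of the bar, in m: about 0 while it rides on the hidden ring (standing about 4 mm proud of the skirt), about 0.004 when it has dropped into the notch (nearly flush)
- squeeze_bottle: white squeeze bottle, 62 mm across, 156 mm tall, standing near one end of the stone; bystander; origin at the centre of its underside
- pump_bottle: pump bottle, 52 x 75 mm, 180 mm tall, standing near the other end of the stone; bystander; origin at the centre of its underside
- offcut_tub: white round tub, 115 mm across, 70 mm high, standing beyond the holder's end stop; bystander; origin at the centre of its underside

How it is judged:
By the outcome, as a careful person would: the job done as asked, in the order asked, and still so for the second after the job is handed in, with the robot touching nothing.
It also fails if it takes over 61 s, if anything falls off the work surface, if the arm or the gripper's body presses on something with over 40 N, if the wrist force passes 120 N, or if a joint passes its speed limit or range.

## Working session

There is one attempt and no reset: what is moved stays moved. The work goes in short steps, Python scripts to look and compute and a tool call to move; the robot and the scene stay as the last step left them, time stands still between calls to the robot, and variables do not carry over. Pictures are saved under pics/ and viewed, at most 10 in all, crops included, and the job is handed in when it is done.

Besides the shell and the picture viewer there is one more tool, called after "Emit:" as a command line: name --argument value ..., lists and objects as JSON in quotes. carry_out: Moves the arm, as the interface text tells. Its arguments: {"type":"object","properties":{"moves":{"type":"array","items":{"type":"object","properties":{"tx":{"type":"number"},"ty":{"type":"number"},"tz":{"type":"number"},"wx":{"type":"number"},"wy":{"type":"number"},"wz":{"type":"number"},"claw":{"type":"number"}}}},"newtons":{"type":"number"}},"required":["moves"]}

```bash
mkdir -p pics; cat > h.py <<'E'
import numpy as np, cv2
from workcell import env, read_camera
from scipy.spatial.transform import Rotation as R
def tool():
    s=env.get_state(); q=s["orientation"]; T=np.eye(4)
    T[:3,:3]=R.from_quat([q[1],q[2],q[3],q[0]]).as_matrix(); T[:3,3]=s["tcp_pos"]; return T
def cloud(name):
    T=tool(); c=read_camera(name); K=np.array([[c["fx"],0,c["cx"]],[0,c["fy"],c["cy"]],[0,0,1]])
    h,w=c["z_map"].shape; uv=np.stack(np.meshgrid(np.arange(w),np.arange(h)),-1).reshape(-1,1,2).astype(float)
    n=cv2.undistortPoints(uv,K,np.array([c["k1"],0,0,0,0.])).reshape(h,w,2)
    z=c["z_map"]; P=np.dstack([n*z[...,None],z,np.ones_like(z)])
    M=T@np.array(c["hand_eye"]) if "hand_eye" in c else np.linalg.inv(c["camera_from_world"])
    W=(P@M.T)[...,:3]; W[z==0]=np.nan
    return c["image"],W
E
python3 - <<'E'
from h import *
for n in ("scene","top"):
    i,W=cloud(n); cv2.imwrite(f"pics/{n}0.png",i); np.save(n+"0.npy",W)
s=env.get_state(); print(s)
E
```

```text
{'clock': 0.1, 'joint_pos': array([ 1.03138069e+00,  3.13927351e-01,  4.50677597e-02,  1.30358764e+00,
       -2.86836079e-05,  1.43118259e+00]), 'qvel': array([-0.00343056, -0.00191096,  0.00217784, -0.00040976,  0.00070899,
       -0.00066058]), 'tau': array([ 2.90322081e-03, -4.81725204e+01,  2.99244708e+01,  1.28070338e-02,
       -1.04994272e-04,  2.15497823e-05]), 'tcp_pos': array([0.22359461, 0.529243  , 0.23048672]), 'orientation': array([-2.61376152e-04,  1.98572177e-01,  9.80085919e-01, -7.83106720e-04]), 'wrist_force': array([-0.36187132,  0.08883577,  0.06619195]), 'ft_torque': array([-0.01117773,  0.00661045,  0.06798333]), 'grip_force': 0.0, 'finger_gap': 0.08563176708976393}
```

View pics/top0.png

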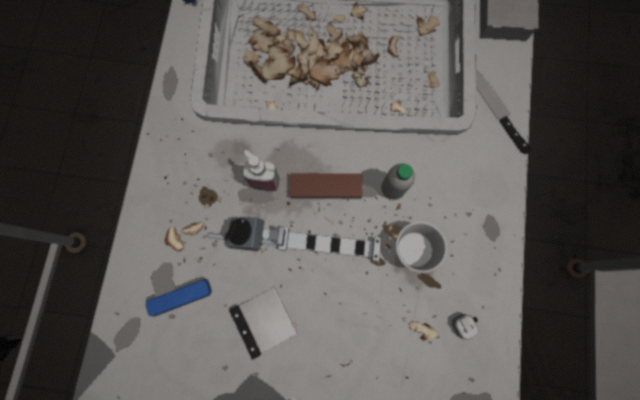

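View pics/scene0.png

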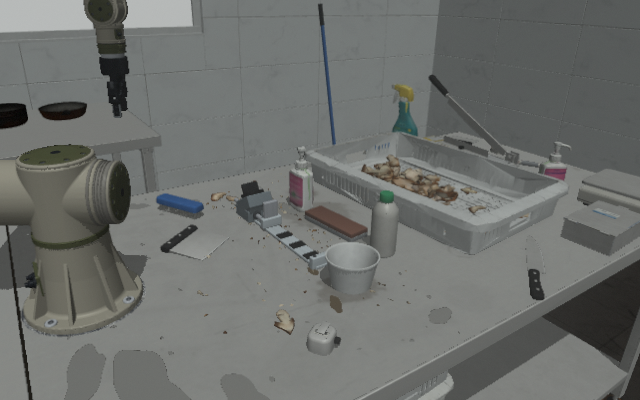

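The top view shows the stone at (325,185), the holder from head (243,233) to stop (377,248), the pump bottle at (260,170), the squeeze bottle at (399,180) and the tub at (420,247). Next I measure all of these.

```bash
python3 - <<'E'
from h import *
W=np.load("top0.npy")
for (u,v) in [(325,185),(292,178),(360,195),(240,232),(285,238),(310,242),(375,248),(258,180),(398,180),(420,247),(300,220)]:
    print((u,v),W[v,u].round(3))
def rect(m,name):
    p=W[m][:,:2]; r=cv2.minAreaRect((p*1000).astype(np.float32)); print(name,m.sum(),np.round(r[0],1),np.round(r[1],1),round(r[2],2),"z",np.median(W[m][:,2]).round(4))
v,u=np.mgrid[:400,:640]
def box(a,b,c,d,lo,hi): return (u>=a)&(u<=b)&(v>=c)&(v<=d)&(W[...,2]>lo)&(W[...,2]<hi)
rect(box(280,368,168,203,.015,.035),"stone")
rect(box(215,385,210,265,.006,.12),"holder")
rect(box(285,370,225,262,.006,.02),"bed")
rect(box(215,275,210,260,.03,.12),"head")
rect(box(366,386,230,265,.02,.04),"stop")
rect(box(275,295,220,255,.03,.1),"jaw")
rect(box(240,285,145,195,.03,.25),"pump")
rect(box(380,420,155,205,.03,.25),"squeeze")
rect(box(390,455,215,280,.03,.1),"tub")
E
```

```text
(325, 185) [ 0.615 -0.     0.027]
(292, 178) [0.621 0.083 0.028]
(360, 195) [ 0.602 -0.089  0.026]
(240, 232) [0.466 0.177 0.073]
(285, 238) [0.471 0.076 0.036]
(310, 242) [0.472 0.017 0.013]
(375, 248) [ 0.477 -0.139  0.03 ]
(258, 180) [0.585 0.15  0.106]
(398, 180) [ 0.622 -0.161  0.131]
(420, 247) [ 0.498 -0.251  0.003]
(300, 220) [ 0.525  0.05  -0.004]
stone 1738 [617.7  -2.2] [ 60.  179.3] 7.68 z 0.0262
holder 3230 [485.1  41.3] [130.2 413.3] 6.37 z 0.0229
bed 1349 [477.7 -25.9] [ 86.  207.1] 7.96 z 0.01
head 1101 [467.9 175.6] [ 73.4 137.6] 2.28 z 0.0748
stop 163 [ 477.3 -142.1] [54.4 16.4] 0.7 z 0.0307
jaw 214 [471.6  80.6] [55.7 17.9] 1.59 z 0.0557
pump 962 [606.6 151.2] [74.  48.7] 83.86 z 0.1165
squeeze 816 [ 635.2 -168. ] [61.3 56.8] 56.74 z 0.1235
tub 856 [ 490.7 -237.1] [115.6 113.8] 18.49 z 0.0629
```

Emit:
carry_out --moves '[{"tx": 3,"ty": -5.2,"tz": 1.3,"wz": -0.12},{"tx": 3,"ty": -5.2,"tz": 1.3,"wz": -0.12},{"tx": 3,"ty": -5.2,"tz": 1.3,"wz": -0.12},{"tx": 3,"ty": -5.2,"tz": 1.3,"wz": -0.12},{"tx": 3,"ty": -5.2,"tz": 1.3,"wz": -0.12},{"tx": 3,"ty": -5.2,"tz": 1.3,"wz": -0.12},{"tx": 3,"ty": -5.2,"tz": 1.3,"wz": -0.12},{"tx": 3,"ty": -5.2,"tz": 1.3,"wz": -0.12}]'

```text
invalid input at $.moves[0]: expected keys tx, ty, tz, wx, wy, wz, claw
```

```bash
python3 - <<'E'
from h import *
i,W=cloud("wrist"); cv2.imwrite("pics/w1.png",i); np.save("w1.npy",W)
s=env.get_state(); print(s["clock"],s["tcp_pos"],s["orientation"],s["joint_pos"])
E
```

```text
0.15 [0.22360778 0.52930517 0.23062366] [-2.42064213e-04  1.98586764e-01  9.80083051e-01 -6.72625900e-04] [1.03139731e+00 3.13821496e-01 4.52552697e-02 1.30365979e+00
 8.52906946e-06 1.43122892e+00]
```

View pics/w1.png

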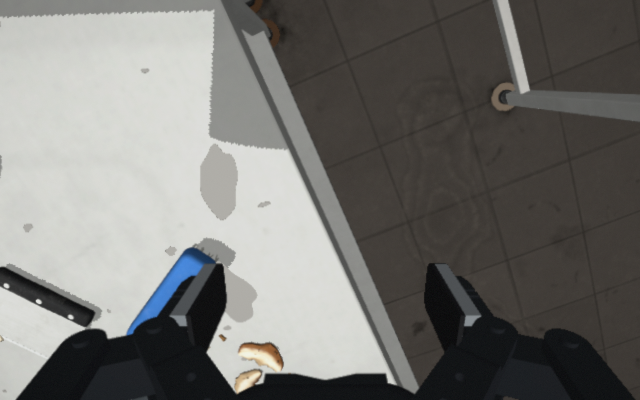

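The move was refused because every key is needed, so the picture shows the unmoved start view with the fingers at (200,310) and (455,300). I'll resend it with all keys.

Emit:
carry_out --moves '[{"tx": 3,"ty": -5.2,"tz": 1.3,"wx": 0,"wy": 0,"wz": -0.12,"claw": -1},{"tx": 3,"ty": -5.2,"tz": 1.3,"wx": 0,"wy": 0,"wz": -0.12,"claw": -1},{"tx": 3,"ty": -5.2,"tz": 1.3,"wx": 0,"wy": 0,"wz": -0.12,"claw": -1},{"tx": 3,"ty": -5.2,"tz": 1.3,"wx": 0,"wy": 0,"wz": -0.12,"claw": -1},{"tx": 3,"ty": -5.2,"tz": 1.3,"wx": 0,"wy": 0,"wz": -0.13,"claw": -1},{"tx": 3,"ty": -5.2,"tz": 1.3,"wx": 0,"wy": 0,"wz": -0.13,"claw": -1},{"tx": 3,"ty": -5.2,"tz": 1.3,"wx": 0,"wy": 0,"wz": -0.13,"claw": -1},{"tx": 3,"ty": -5.2,"tz": 1.3,"wx": 0,"wy": 0,"wz": -0.13,"claw": -1}]'

```text
clock: 1.15
tcp_pos: [0.4644, 0.1118, 0.3357]
orientation: [0.0, 0.646, 0.764, 0.0]
wrist_force: [1.4, 0.6, -0.4]
finger_gap: 0.0856
grip_force: 0.0
```

```bash
python3 - <<'E'
from h import *
i,W=cloud("wrist"); cv2.imwrite("pics/w2.png",i); np.save("w2.npy",W)
s=env.get_state(); print(s["clock"],s["tcp_pos"],s["orientation"],s["joint_pos"])
for v in (30,120,200): print([W[v,u].round(3).tolist() for u in (50,320,600)])
E
```

```text
1.2 [0.46855498 0.10619286 0.33660737] [ 2.92365790e-03  6.49647687e-01  7.60229779e-01 -1.31734453e-04] [ 0.05826695  0.11584879  0.05131637  1.50222985 -0.00424112  1.47250755]
[[0.092, 0.201, 0.0], [0.435, 0.253, 0.002], [0.723, 0.293, 0.094]]
[[0.085, 0.084, -0.001], [0.453, 0.15, 0.075], [0.752, 0.205, 0.103]]
[[0.086, -0.03, 0.012], [0.471, 0.033, 0.006], [0.879, 0.1, 0.004]]
```

View pics/w2.png

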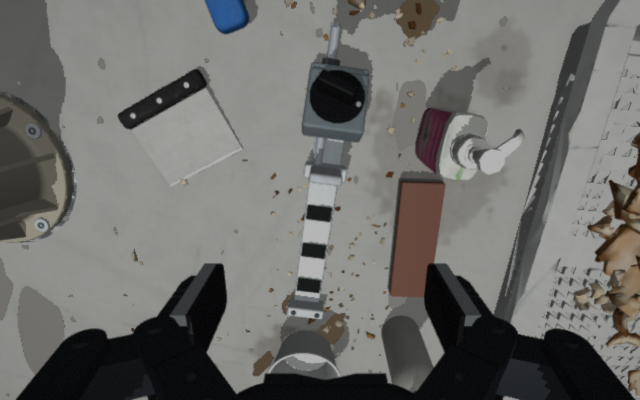

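The wrist view shows the whole holder: stop at (306,307), jaw and tab at (327,160), knob at (337,95) with the pin at (358,103). The stone is at (418,238). I'll fit poses and crop the knob.

```bash
python3 - <<'E'
from h import *
W=np.load("w2.npy"); i=cv2.imread("pics/w2.png")
v,u=np.mgrid[:400,:640]
def box(a,b,c,d,lo,hi): return (u>=a)&(u<=b)&(v>=c)&(v<=d)&(W[...,2]>lo)&(W[...,2]<hi)
def rect(m,name):
    p=W[m][:,:2]; r=cv2.minAreaRect((p*1000).astype(np.float32)); print(name,m.sum(),np.round(r[0],1),np.round(r[1],1),round(r[2],2),"z",np.median(W[m][:,2]).round(4))
rect(box(385,447,175,300,.018,.035),"stone")
rect(box(290,340,185,295,.007,.02),"bed")
rect(box(280,330,293,322,.022,.045),"stop")
rect(box(300,350,140,190,.025,.045),"jawpad")
rect(box(300,352,125,190,.068,.09),"tab")
rect(box(295,375,55,142,.045,.12),"head")
rect(box(412,490,105,180,.04,.2),"pump")
# knob in holder frame: sloping coordinates
d=np.array([-.0256,.9997]) 
m=box(300,372,60,135,.03,.15); P=W[m]
print("z hist",np.histogram(P[:,2],bins=12))
c=i[45:200,290:390]; cv2.imwrite("pics/knob.png",cv2.resize(c,None,fx=5,fy=3.75 if 0 else 3.8,interpolation=cv2.INTER_CUBIC))
E
```

```text
stone 4734 [616.2  -2.1] [ 61.  180.8] 7.6 z 0.0251
bed 2724 [474.  -34.8] [ 39.8 186.5] 1.54 z 0.0087
stop 406 [ 477.  -143.3] [56.  17.5] 1.13 z 0.0296
jawpad 356 [470.2  96.7] [55.8 49.2] 1.95 z 0.033
tab 757 [467.7 111.1] [58.3 71.8] 9.23 z 0.0769
head 3960 [468.2 168.5] [72.  79.3] 2.11 z 0.0753
pump 4205 [605.5 150.8] [74.1 46.9] 88.14 z 0.1155
z hist (array([ 333,   33,  182,  112,  236,  210,  371,  857, 1050,  309,  365,
        222]), array([0.030003  , 0.03569129, 0.04137958, 0.04706787, 0.05275616,
       0.05844445, 0.06413274, 0.06982103, 0.07550932, 0.08119761,
       0.0868859 , 0.09257419, 0.09826248]))
```

View pics/knob.png

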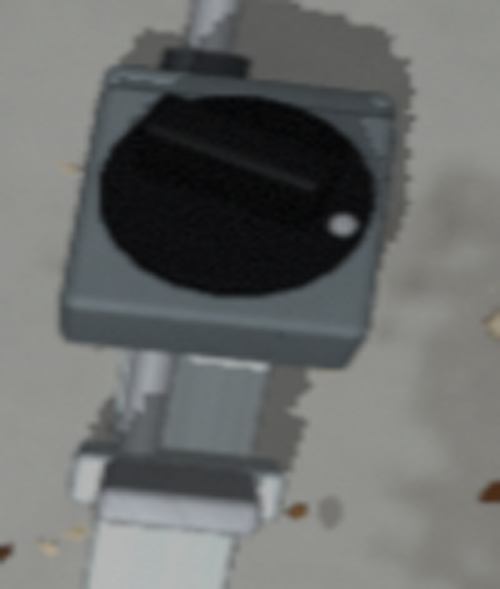

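The crop shows the bar running from (150,110) to the pin at (343,224), so the knob starts at about 0.35 with its x axis pointing away from the robot. Next I move above the stone.

Emit:
carry_out --moves '[{"tx": 3.8,"ty": -2.8,"tz": -3,"wx": 0,"wy": 0,"wz": -0.025,"claw": -1},{"tx": 3.8,"ty": -2.8,"tz": -4,"wx": 0,"wy": 0,"wz": 0,"claw": -1},{"tx": 3.8,"ty": -2.8,"tz": -4,"wx": 0,"wy": 0,"wz": 0,"claw": -1},{"tx": 3.8,"ty": -2.8,"tz": -4,"wx": 0,"wy": 0,"wz": 0,"claw": -1},{"tx": 0,"ty": 0,"tz": -5,"wx": 0,"wy": 0,"wz": 0,"claw": -1},{"tx": 0,"ty": 0,"tz": -4,"wx": 0,"wy": 0,"wz": 0,"claw": -1},{"tx": 0,"ty": 0,"tz": 0,"wx": 0,"wy": 0,"wz": 0,"claw": -1},{"tx": 0,"ty": 0,"tz": 0,"wx": 0,"wy": 0,"wz": 0,"claw": -1}]'

```text
clock: 2.2
tcp_pos: [0.6166, 0.0019, 0.0968]
orientation: [0.001, 0.653, 0.757, 0.0]
wrist_force: [0.4, -0.9, 1.1]
finger_gap: 0.0854
grip_force: 0.0
```

Emit:
carry_out --moves '[{"tx": 0,"ty": -0.4,"tz": -4,"wx": 0,"wy": 0,"wz": -0.014,"claw": -1},{"tx": 0,"ty": 0,"tz": -3.5,"wx": 0,"wy": 0,"wz": 0,"claw": -1},{"tx": 0,"ty": 0,"tz": -1.9,"wx": 0,"wy": 0,"wz": 0,"claw": -1},{"tx": 0,"ty": 0,"tz": 0,"wx": 0,"wy": 0,"wz": 0,"claw": -1},{"tx": 0,"ty": 0,"tz": 0,"wx": 0,"wy": 0,"wz": 0,"claw": 1},{"tx": 0,"ty": 0,"tz": 0,"wx": 0,"wy": 0,"wz": 0,"claw": 1},{"tx": 0,"ty": 0,"tz": 0,"wx": 0,"wy": 0,"wz": 0,"claw": 1},{"tx": 0,"ty": 0,"tz": 0,"wx": 0,"wy": 0,"wz": 0,"claw": 1}]' --newtons 60

```text
clock: 3.2
tcp_pos: [0.6174, -0.0025, 0.0041]
orientation: [0.002, 0.659, 0.752, 0.001]
wrist_force: [-0.9, 0.2, 5.1]
finger_gap: 0.0583
grip_force: 68.0
```

Emit:
carry_out --moves '[{"tx": 0,"ty": 0,"tz": 3,"wx": 0,"wy": 0,"wz": 0,"claw": 1},{"tx": 0,"ty": 0,"tz": 4,"wx": 0,"wy": 0,"wz": 0,"claw": 1},{"tx": -2.9,"ty": -0.8,"tz": 2,"wx": 0,"wy": 0,"wz": 0,"claw": 1},{"tx": -3.8,"ty": -1.0,"tz": 0,"wx": 0,"wy": 0,"wz": -0.03,"claw": 1},{"tx": -3.8,"ty": -1.0,"tz": 0,"wx": 0,"wy": 0,"wz": -0.04,"claw": 1},{"tx": -3.8,"ty": -1.0,"tz": 0,"wx": 0,"wy": 0,"wz": -0.035,"claw": 1},{"tx": 0,"ty": 0,"tz": 0,"wx": 0,"wy": 0,"wz": 0,"claw": 1},{"tx": 0,"ty": 0,"tz": 0,"wx": 0,"wy": 0,"wz": 0,"claw": 1}]'

```text
clock: 4.2
tcp_pos: [0.4733, -0.0405, 0.0919]
orientation: [0.001, 0.698, 0.717, 0.0]
wrist_force: [0.3, 0.4, -6.7]
finger_gap: 0.0588
grip_force: 68.7
```

```bash
python3 - <<'E'
from h import *
i,W=cloud("wrist"); cv2.imwrite("pics/w3.png",i); np.save("w3.npy",W)
i,V=cloud("top"); cv2.imwrite("pics/t3.png",i[150:280,200:440]); np.save("t3.npy",V)
s=env.get_state(); print(s["clock"],s["tcp_pos"],s["orientation"],s["finger_gap"],s["wrist_force"],s["ft_torque"])
v,u=np.mgrid[:400,:640]
def rect(m,name):
    p=W[m][:,:2]; r=cv2.minAreaRect((p*1000).astype(np.float32)); print(name,m.sum(),np.round(r[0],1),np.round(r[1],1),round(r[2],2),"z",np.median(W[m][:,2]).round(4),np.percentile(W[m][:,:2],[1,99],axis=0).round(4).tolist())
x,y,z=W[...,0],W[...,1],W[...,2]
rect((abs(x-.474)<.06)&(y>-.14)&(y<.06)&(z>.09)&(z<.14),"stone")
rect((abs(x-.472)<.05)&(y>.05)&(y<.12)&(z>.07)&(z<.09),"tab")
rect((abs(x-.472)<.05)&(y>.05)&(y<.12)&(z>.028)&(z<.04),"pad")
rect((abs(x-.47)<.06)&(y>.12)&(y<.24)&(z>.04)&(z<.13),"head")
W=V;x,y,z=W[...,0],W[...,1],W[...,2]
rect((abs(x-.474)<.06)&(y>-.17)&(y<-.13)&(z>.02)&(z<.05),"top stop")
E
```

```text
4.3 [ 0.47402918 -0.04041736  0.09177221] [7.33671523e-04 6.97370273e-01 7.16710503e-01 4.66792578e-04] 0.05840027924797183 [ 0.31374245 -0.11671803 -7.36635021] [ 0.00926381 -0.03202221 -0.00922759]
stone 56010 [473.3 -19.8] [104.5 139.9] 0.0 z 0.1129 [[0.4374, -0.082], [0.5093, 0.0486]]
  return _methods._mean(a, axis=axis, dtype=dtype,
  ret = ret.dtype.type(ret / rcount)
Traceback (most recent call last):
IndexError: index -1 is out of bounds for axis 0 with size 0
```

View pics/w3.png

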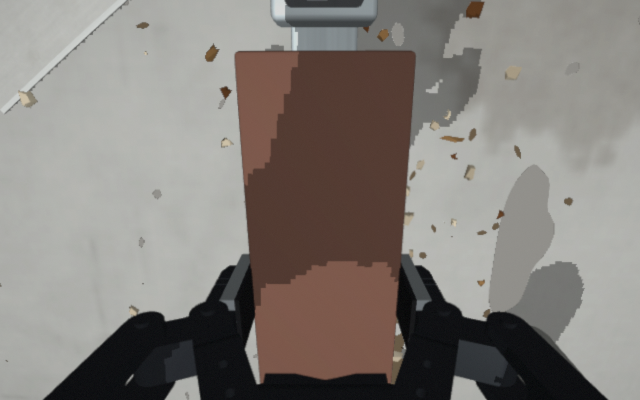

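The stone is held squarely and fills columns 236–415, with its far edge at row 52 facing the jaw at the top. I lower it and release.

Emit:
carry_out --moves '[{"tx": 0,"ty": 0,"tz": -3,"wx": 0,"wy": 0,"wz": 0,"claw": 1},{"tx": 0,"ty": 0,"tz": -2.6,"wx": 0,"wy": 0,"wz": 0,"claw": 1},{"tx": 0,"ty": 0,"tz": -1.3,"wx": 0,"wy": 0,"wz": 0,"claw": 1},{"tx": 0,"ty": 0,"tz": -0.4,"wx": 0,"wy": 0,"wz": 0,"claw": 1},{"tx": 0,"ty": 0,"tz": -0.3,"wx": 0,"wy": 0,"wz": 0,"claw": 1},{"tx": 0,"ty": 0,"tz": 0,"wx": 0,"wy": 0,"wz": 0,"claw": 1}]'

```text
clock: 5.05
tcp_pos: [0.4738, -0.0405, 0.0162]
orientation: [0.001, 0.697, 0.717, 0.0]
wrist_force: [-0.4, -0.8, -7.7]
finger_gap: 0.0586
grip_force: 68.7
```

Emit:
carry_out --moves '[{"tx": 0,"ty": 0,"tz": -0.1,"wx": 0,"wy": 0,"wz": 0,"claw": 1},{"tx": 0,"ty": 0,"tz": -0.1,"wx": 0,"wy": 0,"wz": 0,"claw": 1},{"tx": 0,"ty": 0,"tz": 0,"wx": 0,"wy": 0,"wz": 0,"claw": 1}]'

```text
clock: 5.42
tcp_pos: [0.4738, -0.0405, 0.016]
orientation: [0.001, 0.697, 0.717, 0.001]
wrist_force: [-6.5, 1.9, 15.5]
finger_gap: 0.0585
grip_force: 71.4
```

Contact. I release, rise, and turn the tool 90° for the tab on the way.

Emit:
carry_out --moves '[{"tx": 0,"ty": 0,"tz": 0.1,"wx": 0,"wy": 0,"wz": 0,"claw": -1},{"tx": 0,"ty": 0,"tz": 0,"wx": 0,"wy": 0,"wz": 0,"claw": -1},{"tx": 0,"ty": 0,"tz": 0,"wx": 0,"wy": 0,"wz": 0,"claw": -1},{"tx": 0,"ty": 0,"tz": 4,"wx": 0,"wy": 0,"wz": 0,"claw": -1},{"tx": 0,"ty": 0,"tz": 5,"wx": 0,"wy": 0,"wz": 0,"claw": -1},{"tx": 0,"ty": -2,"tz": 6,"wx": 0,"wy": 0,"wz": 0,"claw": -1},{"tx": 0,"ty": -2,"tz": 4,"wx": 0,"wy": 0,"wz": 0,"claw": -1},{"tx": 0,"ty": 0,"tz": 0,"wx": 0,"wy": 0,"wz": 0,"claw": -1}]'

```text
clock: 6.42
tcp_pos: [0.4753, -0.0819, 0.2071]
orientation: [0.003, 0.698, 0.716, 0.002]
wrist_force: [0.1, 0.4, -1.1]
finger_gap: 0.0853
grip_force: 0.0
```

```bash
python3 - <<'E'
from h import *
i,W=cloud("wrist"); cv2.imwrite("pics/w4.png",i); np.save("w4.npy",W)
s=env.get_state(); print(s["clock"],s["tcp_pos"],s["orientation"],s["finger_gap"],s["joint_pos"])
def rect(m,name):
    if m.sum()<20: print(name,"none"); return
    p=W[m][:,:2]; r=cv2.minAreaRect((p*1000).astype(np.float32)); print(name,m.sum(),np.round(r[0],1),np.round(r[1],1),round(r[2],2),"z",np.median(W[m][:,2]).round(4),np.percentile(W[m][:,:2],[.5,99.5],axis=0).round(4).tolist())
x,y,z=W[...,0],W[...,1],W[...,2]
print(np.isfinite(z).sum(), np.nanmin(y[:100]),np.nanmax(y))
rect((abs(x-.474)<.045)&(y>-.133)&(y<.06)&(z>.03)&(z<.05),"stone")
rect((abs(x-.474)<.045)&(y>-.17)&(y<-.13)&(z>.02)&(z<.06),"stop")
rect((abs(x-.472)<.05)&(y>.06)&(y<.115)&(z>.072)&(z<.09),"tab")
rect((abs(x-.472)<.05)&(y>.06)&(y<.115)&(z>.028)&(z<.04),"pad")
rect((abs(x-.47)<.06)&(y>.12)&(y<.24)&(z>.04)&(z<.13),"head")
E
```

```text
6.475 [ 0.47390937 -0.08089284  0.20481507] [0.00152416 0.69793313 0.71616087 0.00079381] 0.08528188277642205 [-3.36338564e-01  1.39042723e-01 -2.43266130e-01  1.18505381e+00
  1.51157806e-04  1.20867935e+00]
254962 -0.021697896772226555 0.08263761913446332
stone 13781 [474.9 -40.4] [ 60.4 179.9] 1.69 z 0.037 [[0.4438, -0.1287], [0.5054, 0.0488]]
stop 888 [ 476.6 -140.2] [56.3 20.9] 1.09 z 0.0297 [[0.4497, -0.1506], [0.504, -0.1303]]
tab none
pad none
head none
```

View pics/w4.png

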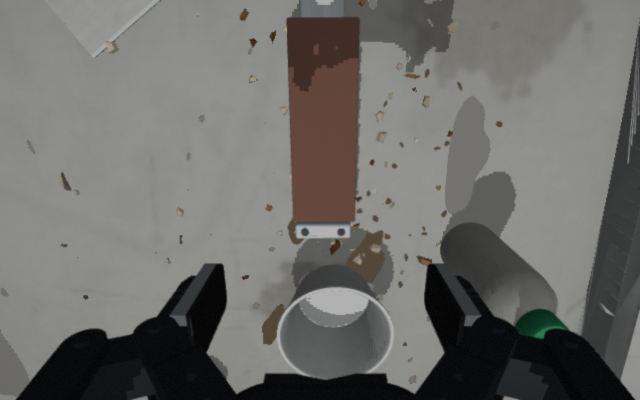

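The stone lies on the bed between the stop at (323,231) and the jaw at the top edge. Now I locate the tab and knob from the stored cloud.

```bash
python3 - <<'E'
from h import *
phi=.0275; d=np.array([-np.sin(phi),np.cos(phi)]); e=np.array([np.cos(phi),np.sin(phi)]); o=np.array([.4746,-.0445])
for f in ("w2.npy","top0.npy"):
    W=np.load(f); q=W[...,:2]-o; X=q@e; Y=q@d; Z=W[...,2]
    m=(abs(X)<.05)
    def pr(n,mm):
        if mm.sum()>5: print(f,n,mm.sum(),"X",np.percentile(X[mm],[1,50,99]).round(4),"Y",np.percentile(Y[mm],[1,50,99]).round(4),"Z",np.median(Z[mm]).round(4))
    pr("tabtop",m&(Y>.1)&(Y<.165)&(Z>.071)&(Z<.085))
    pr("padtop",m&(Y>.1)&(Y<.165)&(Z>.03)&(Z<.04))
    pr("stop",m&(Y<-.08)&(Y>-.12)&(Z>.025)&(Z<.035))
    # knob frame: face normal
    n=np.array([0,.5,.8660]); t=np.array([0,.866,-.5])
    P=np.stack([X,Y,Z],-1); h=P@n; s=P@t
    mm=m&(Y>.17)&(Y<.28)&(Z>.03)
    hist,b=np.histogram(h[mm],bins=np.arange(.13,.24,.003)); print(dict(zip(b.round(3).tolist(),hist.tolist())))
    top=h[mm].max(); 
    for lo,hi,n2 in ((np.percentile(h[mm],99.5)-.006,1,"bar"),):
        b=mm&(h>lo); pts=np.stack([X[b],s[b]],-1); r=cv2.minAreaRect((pts*1000).astype(np.float32)); print(n2,b.sum(),r,h[b].mean())
        c=pts.mean(0);w,v=np.linalg.eigh(np.cov((pts-c).T)); print(c,np.degrees(np.arctan2(v[1,1],v[0,1])),np.sqrt(w))
E
```

```text
w2.npy tabtop 344 X [-0.0198 -0.0006  0.0187] Y [0.1222 0.1292 0.134 ] Z 0.0774
w2.npy padtop 188 X [-0.028  -0.0092  0.0269] Y [0.1168 0.1295 0.1341] Z 0.0344
w2.npy stop 367 X [-0.0276 -0.0007  0.0267] Y [-0.1065 -0.0963 -0.0904] Z 0.0298
{0.13: 10, 0.133: 50, 0.136: 51, 0.139: 62, 0.142: 50, 0.145: 55, 0.148: 47, 0.151: 55, 0.154: 248, 0.157: 311, 0.16: 1023, 0.163: 171, 0.166: 51, 0.169: 492, 0.172: 915, 0.175: 52, 0.178: 54, 0.181: 52, 0.184: 53, 0.187: 60, 0.19: 51, 0.193: 58, 0.196: 227, 0.199: 258, 0.202: 0, 0.205: 0, 0.208: 0, 0.211: 0, 0.214: 0, 0.217: 0, 0.22: 0, 0.223: 0, 0.226: 0, 0.229: 0, 0.232: 0, 0.235: 0}
bar 1977 ((-1.6623916625976562, -58.579566955566406), (68.25103759765625, 7.0348639488220215), 4.410186767578125) 0.4515730908241893
[ 0.01877535 -0.05708329] -171.79258343992078 [0.00109887 0.01198346]
top0.npy tabtop 95 X [-0.0182  0.      0.019 ] Y [0.122  0.1275 0.134 ] Z 0.0782
top0.npy padtop 95 X [-0.0273 -0.0039  0.0279] Y [0.1162 0.1206 0.1337] Z 0.0357
top0.npy stop 155 X [-0.0262  0.0002  0.0268] Y [-0.1056 -0.0974 -0.09  ] Z 0.0308
{0.13: 12, 0.133: 20, 0.136: 25, 0.139: 26, 0.142: 32, 0.145: 22, 0.148: 33, 0.151: 34, 0.154: 35, 0.157: 51, 0.16: 130, 0.163: 152, 0.166: 27, 0.169: 37, 0.172: 199, 0.175: 48, 0.178: 17, 0.181: 20, 0.184: 14, 0.187: 22, 0.19: 17, 0.193: 19, 0.196: 31, 0.199: 61, 0.202: 9, 0.205: 0, 0.208: 0, 0.211: 0, 0.214: 0, 0.217: 0, 0.22: 0, 0.223: 0, 0.226: 0, 0.229: 0, 0.232: 0, 0.235: 0}
bar 100 ((-1.2162837982177734, 160.2644500732422), (15.353508949279785, 43.01583480834961), 72.8060531616211) 0.19982715714113655
[-0.00180411  0.15947967] 162.39478694076166 [0.00399919 0.01246748]
```

Emit:
carry_out --moves '[{"tx": 0,"ty": 2,"tz": 0,"wx": 0,"wy": 0,"wz": 0.18,"claw": 0.2},{"tx": 0,"ty": 2,"tz": 0,"wx": 0,"wy": 0,"wz": 0.18,"claw": 0.2},{"tx": 0,"ty": 2,"tz": 0,"wx": 0,"wy": 0,"wz": 0.18,"claw": 0.2},{"tx": 0,"ty": 2,"tz": -0.5,"wx": 0,"wy": 0,"wz": 0.18,"claw": 0.2},{"tx": 0,"ty": 2,"tz": -1,"wx": 0,"wy": 0,"wz": 0.18,"claw": 0.2},{"tx": 0,"ty": 2,"tz": -1,"wx": 0,"wy": 0,"wz": 0.18,"claw": 0.2},{"tx": 0,"ty": 2,"tz": -1,"wx": 0,"wy": 0,"wz": 0.18,"claw": 0.2},{"tx": 0,"ty": 2,"tz": -1,"wx": 0,"wy": 0,"wz": 0.18,"claw": 0.2}]'

```text
clock: 7.48
tcp_pos: [0.4712, 0.0811, 0.1562]
orientation: [-0.002, 0.049, 0.999, 0.0]
wrist_force: [1.1, 0.0, 0.3]
finger_gap: 0.0342
grip_force: 0.0
```

Emit:
carry_out --moves '[{"tx": 0,"ty": 0.4,"tz": -1,"wx": 0,"wy": 0,"wz": 0.13,"claw": 0.2},{"tx": 0,"ty": 0,"tz": -1,"wx": 0,"wy": 0,"wz": 0,"claw": 0.2},{"tx": 0,"ty": 0,"tz": 0,"wx": 0,"wy": 0,"wz": 0,"claw": 0.2},{"tx": 0,"ty": 0,"tz": 0,"wx": 0,"wy": 0,"wz": 0,"claw": 0.2}]'

```text
clock: 7.98
tcp_pos: [0.4727, 0.0837, 0.1384]
orientation: [-0.0, -0.012, 1.0, 0.0]
wrist_force: [0.4, -0.3, -0.5]
finger_gap: 0.0338
grip_force: 0.0
```

```bash
cat >> h.py <<'E'
phi=.0275; d=np.array([-np.sin(phi),np.cos(phi),0]); e=np.array([np.cos(phi),np.sin(phi),0]); o=np.array([.4746,-.0445,0])
def st():
    s=env.get_state(); T=tool(); p=T[:3,3]-o; H=np.stack([e,d,[0,0,1]],1)
    print("t",round(s["clock"],2),"tcp holder",(H.T@p).round(4),"world",T[:3,3].round(4),"gap",round(s["finger_gap"],4),"grip",round(s["grip_force"],1),"F",s["wrist_force"].round(1),"M",s["ft_torque"].round(2),"q",s["joint_pos"].round(2))
    print("tool axes in holder (rows x,y,z)",(H.T@T[:3,:3]).T.round(3).tolist()); return T,H
E
python3 -c "
from h import *
st()"
```

```text
t 7.97 tcp holder [0.0017 0.1282 0.1384] world [0.4727 0.0837 0.1384] gap 0.0338 grip 0.0 F [ 0.4 -0.3 -0.5] M [-0.03  0.01 -0.05] q [ 0.01  0.18 -0.36  1.03  0.   -0.02]
tool axes in holder (rows x,y,z) [[-1.0, 0.003, 0.0], [0.003, 1.0, 0.0], [-0.0, 0.0, -1.0]]
```

Aligned. I descend to TCP z of about 0.050 and grip the tab.

Emit:
carry_out --moves '[{"tx": -0.2,"ty": 0,"tz": -4,"wx": 0,"wy": 0,"wz": 0,"claw": 0.2},{"tx": 0,"ty": 0,"tz": -3,"wx": 0,"wy": 0,"wz": 0,"claw": 0.2},{"tx": 0,"ty": 0,"tz": -1.8,"wx": 0,"wy": 0,"wz": 0,"claw": 0.2},{"tx": 0,"ty": 0,"tz": 0,"wx": 0,"wy": 0,"wz": 0,"claw": 0.2},{"tx": 0,"ty": 0,"tz": 0,"wx": 0,"wy": 0,"wz": 0,"claw": 1},{"tx": 0,"ty": 0,"tz": 0,"wx": 0,"wy": 0,"wz": 0,"claw": 1},{"tx": 0,"ty": 0,"tz": 0,"wx": 0,"wy": 0,"wz": 0,"claw": 1}]' --newtons 50

```text
clock: 8.85
tcp_pos: [0.4719, 0.0838, 0.0519]
orientation: [0.001, -0.013, 1.0, -0.0]
wrist_force: [-0.6, -1.0, 5.7]
finger_gap: 0.0117
grip_force: 49.8
```

```bash
python3 -c "
from h import *
st()"
```

```text
t 8.85 tcp holder [0.0008 0.1283 0.0519] world [0.4719 0.0838 0.0519] gap 0.0117 grip 49.8 F [-0.6 -1.   5.7] M [-0.22  0.18  0.07] q [ 0.01  0.27 -0.49  0.81 -0.   -0.02]
tool axes in holder (rows x,y,z) [[-1.0, 0.001, -0.002], [0.001, 1.0, -0.0], [0.002, -0.0, -1.0]]
```

Emit:
carry_out --moves '[{"tx": 0.02,"ty": -0.7,"tz": 0,"wx": 0,"wy": 0,"wz": 0,"claw": 1},{"tx": 0.02,"ty": -0.8,"tz": 0,"wx": 0,"wy": 0,"wz": 0,"claw": 1},{"tx": 0.02,"ty": -0.5,"tz": 0,"wx": 0,"wy": 0,"wz": 0,"claw": 1},{"tx": 0,"ty": -0.3,"tz": 0,"wx": 0,"wy": 0,"wz": 0,"claw": 1},{"tx": 0,"ty": -0.1,"tz": 0,"wx": 0,"wy": 0,"wz": 0,"claw": 1},{"tx": 0,"ty": 0,"tz": 0,"wx": 0,"wy": 0,"wz": 0,"claw": 1}]'

```text
clock: 9.6
tcp_pos: [0.4725, 0.0613, 0.0519]
orientation: [0.001, -0.014, 1.0, 0.002]
wrist_force: [0.3, 5.4, 6.7]
finger_gap: 0.0111
grip_force: 49.9
```

```bash
python3 -c "
from h import *
st()"
```

```text
t 9.6 tcp holder [0.0008 0.1058 0.0519] world [0.4725 0.0613 0.0519] gap 0.0111 grip 49.9 F [0.3 5.4 6.7] M [0.88 0.14 0.04] q [-0.04  0.26 -0.5   0.81  0.   -0.07]
tool axes in holder (rows x,y,z) [[-1.0, 0.0, -0.003], [0.0, 1.0, 0.003], [0.003, 0.003, -1.0]]
```

Emit:
carry_out --moves '[{"tx": 0,"ty": -0.2,"tz": 0,"wx": 0,"wy": 0,"wz": 0,"claw": 1},{"tx": 0.01,"ty": -0.1,"tz": 0,"wx": 0,"wy": 0,"wz": 0,"claw": 1},{"tx": 0,"ty": -0.1,"tz": 0,"wx": 0,"wy": 0,"wz": 0,"claw": 1},{"tx": 0,"ty": 0,"tz": 0,"wx": 0,"wy": 0,"wz": 0,"claw": 1}]'

```text
clock: 10.1
tcp_pos: [0.4726, 0.0575, 0.0519]
orientation: [0.001, -0.014, 1.0, 0.002]
wrist_force: [-0.2, 6.2, 6.7]
finger_gap: 0.0108
grip_force: 49.9
```

Emit:
carry_out --moves '[{"tx": 0,"ty": -0.1,"tz": 0,"wx": 0,"wy": 0,"wz": 0,"claw": 1},{"tx": 0,"ty": 0,"tz": 0,"wx": 0,"wy": 0,"wz": 0,"claw": 1}]'

```text
clock: 10.35
tcp_pos: [0.4726, 0.0572, 0.0519]
orientation: [0.001, -0.014, 1.0, 0.002]
wrist_force: [0.1, 9.6, 5.6]
finger_gap: 0.011
grip_force: 49.9
```

Emit:
carry_out --moves '[{"tx": 0,"ty": -0.1,"tz": 0,"wx": 0,"wy": 0,"wz": 0,"claw": 1},{"tx": 0,"ty": 0,"tz": 0,"wx": 0,"wy": 0,"wz": 0,"claw": 1}]'

```text
clock: 10.6
tcp_pos: [0.4726, 0.0572, 0.0519]
orientation: [0.002, -0.014, 1.0, 0.004]
wrist_force: [-1.0, 13.0, 6.8]
finger_gap: 0.011
grip_force: 50.0
```

Emit:
carry_out --moves '[{"tx": 0,"ty": -0.15,"tz": 0,"wx": 0,"wy": 0,"wz": 0,"claw": 1},{"tx": 0,"ty": -0.1,"tz": 0,"wx": 0,"wy": 0,"wz": 0,"claw": 1},{"tx": 0,"ty": 0,"tz": 0,"wx": 0,"wy": 0,"wz": 0,"claw": 1}]'

```text
clock: 10.98
tcp_pos: [0.4726, 0.0571, 0.0519]
orientation: [0.002, -0.015, 1.0, 0.006]
wrist_force: [0.9, 23.3, 6.9]
finger_gap: 0.0114
grip_force: 50.3
```

```bash
python3 -c "
from h import *
st()"
```

```text
t 10.97 tcp holder [0.0008 0.1017 0.0519] world [0.4726 0.0571 0.0519] gap 0.0114 grip 50.3 F [ 0.9 23.3  6.9] M [ 3.81 -0.03 -0.15] q [-0.06  0.26 -0.5   0.81  0.01 -0.09]
tool axes in holder (rows x,y,z) [[-1.0, -0.003, -0.004], [-0.003, 1.0, 0.012], [0.004, 0.012, -1.0]]
```

Jaw stopped dead at 0.030, held at 23 N. I release and lift.

Emit:
carry_out --moves '[{"tx": 0,"ty": 0,"tz": 0,"wx": 0,"wy": 0,"wz": 0,"claw": 0.2},{"tx": 0,"ty": 0.2,"tz": 0,"wx": 0,"wy": 0,"wz": 0,"claw": 0.2},{"tx": 0,"ty": 0.2,"tz": 0,"wx": 0,"wy": 0,"wz": 0,"claw": 0.2},{"tx": 0,"ty": 0,"tz": 2.5,"wx": 0,"wy": 0,"wz": 0,"claw": 0.2},{"tx": 0,"ty": 0,"tz": 4,"wx": 0,"wy": 0,"wz": 0,"claw": 0.2},{"tx": 0,"ty": 0,"tz": 4.5,"wx": 0,"wy": 0,"wz": 0,"claw": 0.2},{"tx": 0,"ty": 0,"tz": 0,"wx": 0,"wy": 0,"wz": 0,"claw": 0.2}]'

```text
clock: 11.85
tcp_pos: [0.4742, 0.0551, 0.1641]
orientation: [0.004, -0.013, 1.0, -0.0]
wrist_force: [1.0, -0.0, -0.6]
finger_gap: 0.0339
grip_force: 0.0
```

```bash
python3 - <<'E'
from h import *
st()
for n in ("wrist","top"):
    i,W=cloud(n); np.save(n+"5.npy",W); cv2.imwrite(f"pics/{n}5.png",i)
    q=W-o; X=q@e; Y=q@d; Z=W[...,2]; m=abs(X)<.05
    def pr(k,mm):
        if mm.sum()>5: print(n,k,mm.sum(),"X",np.percentile(X[mm],[1,50,99]).round(4),"Y",np.percentile(Y[mm],[1,50,99]).round(4),"Z",np.median(Z[mm]).round(4))
    pr("tabtop",m&(Y>.08)&(Y<.165)&(Z>.071)&(Z<.083))
    pr("stone",m&(Y>-.1)&(Y<.1)&(Z>.032)&(Z<.042))
    pr("stop",m&(Y<-.08)&(Y>-.12)&(Z>.025)&(Z<.0325))
    t=np.array([0,.866,-.5]); P=np.stack([X,Y,Z],-1); h=P@np.array([0,.5,.866]); s=P@t
    b=m&(Y>.18)&(Y<.28)&(h>.195)&(h<.204)
    if b.sum()>20: print("bar",b.sum(),cv2.minAreaRect((np.stack([X[b],s[b]],-1)*1000).astype(np.float32)),np.median(h[b]))
E
```

```text
t 11.85 tcp holder [0.0024 0.0995 0.1641] world [0.4742 0.0551 0.1641] gap 0.0339 grip 0.0 F [ 1.  -0.  -0.6] M [ 0.   -0.05  0.06] q [-0.05  0.15 -0.33  1.08 -0.   -0.08]
tool axes in holder (rows x,y,z) [[-1.0, 0.002, -0.007], [0.002, 1.0, -0.001], [0.007, -0.001, -1.0]]
wrist tabtop 942 X [-0.0212 -0.0037  0.0169] Y [0.0951 0.1013 0.107 ] Z 0.0776
wrist stone 16205 X [-0.03   -0.0027  0.0284] Y [-0.0892  0.003   0.0936] Z 0.037
wrist stop 742 X [-0.0302 -0.0031  0.0254] Y [-0.1064 -0.1001 -0.0849] Z 0.0302
bar 979 ((-3.570432662963867, 159.91372680664062), (14.894245147705078, 43.67704391479492), 73.03722381591797) 0.19874092675060176
top tabtop 32 X [-0.019  -0.0119 -0.004 ] Y [0.0956 0.1    0.1066] Z 0.0778
top stone 1816 X [-0.0283 -0.0021  0.0306] Y [-0.0937 -0.0077  0.0941] Z 0.0379
top stop 118 X [-0.0262 -0.0014  0.0271] Y [-0.1058 -0.0981 -0.0911] Z 0.0307
```

Emit:
carry_out --moves '[{"tx": -0.1,"ty": 2,"tz": 0,"wx": -0.131,"wy": -0.0036,"wz": 0,"claw": 0.2},{"tx": -0.1,"ty": 2.1,"tz": 0,"wx": -0.131,"wy": -0.0036,"wz": 0,"claw": 0.2},{"tx": -0.1,"ty": 2.1,"tz": 0,"wx": -0.131,"wy": -0.0036,"wz": 0,"claw": 0.2},{"tx": -0.1,"ty": 2.1,"tz": 0,"wx": -0.131,"wy": -0.0036,"wz": 0,"claw": 0.2},{"tx": -0.1,"ty": 2.1,"tz": -0.5,"wx": 0.001,"wy": -0.0373,"wz": -0.0645,"claw": 0.2},{"tx": -0.1,"ty": 2.1,"tz": -0.5,"wx": 0.001,"wy": -0.0373,"wz": -0.0645,"claw": 0.2},{"tx": -0.1,"ty": 2.1,"tz": -0.5,"wx": 0.001,"wy": -0.0373,"wz": -0.0645,"claw": 0.2},{"tx": 0,"ty": 2.1,"tz": -0.5,"wx": 0.001,"wy": -0.0373,"wz": -0.0645,"claw": 0.2}]'

```text
clock: 12.95
tcp_pos: [0.4634, 0.2225, 0.1385]
orientation: [0.041, 0.132, 0.957, -0.257]
wrist_force: [1.4, -0.6, 0.2]
finger_gap: 0.0341
grip_force: 0.0
```

Emit:
carry_out --moves '[{"tx": 0,"ty": 0,"tz": 0,"wx": 0,"wy": 0,"wz": 0,"claw": 0.2},{"tx": 0,"ty": 0,"tz": 0,"wx": 0,"wy": 0,"wz": 0,"claw": 0.2}]'

```text
clock: 13.2
tcp_pos: [0.4639, 0.2217, 0.1396]
orientation: [0.041, 0.13, 0.957, -0.257]
wrist_force: [0.4, -0.7, -0.7]
finger_gap: 0.034
grip_force: 0.0
```

```bash
cat >> h.py <<'E'
def knob(G=np.array([0,.2359,.0896])):
    T,H=st(); n=np.array([0,.5,.8660]);t=np.array([0,.866,-.5]);x=np.array([1.,0,0])
    p=H.T@(T[:3,3]-o)-G; print("tcp rel grip in (X,t,n) mm",(np.array([p@x,p@t,p@n])*1000).round(1))
    A=H.T@T[:3,:3]; B=np.stack([x,t,n])@A; print("tool x angle deg",np.degrees(np.arctan2(B[1,0],B[0,0])).round(2),"tool z in (X,t,n)",B[:,2].round(3))
    s=env.get_state(); N=H@n; print("moment about n",round(float(s["ft_torque"]@N),3))
E
python3 -c "
from h import *
knob()"
```

```text
t 13.2 tcp holder [-0.0034  0.2663  0.1396] world [0.4639 0.2217 0.1396] gap 0.034 grip 0.0 F [ 0.4 -0.7 -0.7] M [ 0.4   0.05 -0.02] q [ 0.54  0.49 -0.04  1.33 -0.45  0.88]
tool axes in holder (rows x,y,z) [[-0.956, 0.254, -0.146], [0.293, 0.827, -0.48], [-0.002, -0.502, -0.865]]
tcp rel grip in (X,t,n) mm [-3.4  1.4 58.5]
tool x angle deg 162.96 tool z in (X,t,n) [-0.002 -0.002 -1.   ]
moment about n -0.004
```

Emit:
carry_out --moves '[{"tx": 0.35,"ty": -1.0,"tz": -1.5,"wx": 0,"wy": 0,"wz": 0,"claw": 0.2},{"tx": 0.04,"ty": -1.1,"tz": -2,"wx": 0,"wy": 0,"wz": 0,"claw": 0.2},{"tx": 0.03,"ty": -0.9,"tz": -1.5,"wx": 0,"wy": 0,"wz": 0,"claw": 0.2},{"tx": 0.02,"ty": -0.6,"tz": -1.0,"wx": 0,"wy": 0,"wz": 0,"claw": 0.2},{"tx": 0.01,"ty": -0.33,"tz": -0.55,"wx": 0,"wy": 0,"wz": 0,"claw": 0.2},{"tx": 0,"ty": 0,"tz": 0,"wx": 0,"wy": 0,"wz": 0,"claw": 0.2},{"tx": 0,"ty": 0,"tz": 0,"wx": 0,"wy": 0,"wz": 0,"claw": 0.2}]'

```text
clock: 14.08
tcp_pos: [0.4694, 0.1834, 0.0756]
orientation: [0.043, 0.131, 0.957, -0.255]
wrist_force: [0.2, 0.0, -0.2]
finger_gap: 0.0343
grip_force: 0.0
```

```bash
python3 -c "
from h import *
knob()"
```

```text
t 14.07 tcp holder [0.0011 0.228  0.0756] world [0.4694 0.1834 0.0756] gap 0.0343 grip 0.0 F [ 0.2  0.  -0.2] M [0.46 0.03 0.01] q [ 0.48  0.5  -0.19  1.13 -0.47  0.81]
tool axes in holder (rows x,y,z) [[-0.955, 0.255, -0.148], [0.295, 0.827, -0.478], [0.001, -0.5, -0.866]]
tcp rel grip in (X,t,n) mm [  1.1   0.2 -16.1]
tool x angle deg 162.83 tool z in (X,t,n) [ 0.001 -0.    -1.   ]
moment about n 0.015
```

Emit:
carry_out --moves '[{"tx": -0.1,"ty": 0,"tz": 0,"wx": 0,"wy": 0,"wz": 0,"claw": 1},{"tx": 0,"ty": 0,"tz": 0,"wx": 0,"wy": 0,"wz": 0,"claw": 1},{"tx": 0,"ty": 0,"tz": 0,"wx": 0,"wy": 0,"wz": 0,"claw": 1},{"tx": 0,"ty": 0,"tz": 0,"wx": 0,"wy": 0,"wz": 0,"claw": 1}]' --newtons 90

```text
clock: 14.58
tcp_pos: [0.4688, 0.1849, 0.0752]
orientation: [0.043, 0.131, 0.957, -0.254]
wrist_force: [1.3, 5.7, -0.6]
finger_gap: 0.0118
grip_force: 87.9
```

```bash
python3 -c "
from h import *
knob()"
```

```text
t 14.57 tcp holder [0.0005 0.2295 0.0752] world [0.4688 0.1849 0.0752] gap 0.0118 grip 87.9 F [ 1.3  5.7 -0.6] M [1.23 0.04 0.27] q [ 0.48  0.5  -0.19  1.13 -0.46  0.81]
tool axes in holder (rows x,y,z) [[-0.956, 0.254, -0.149], [0.295, 0.829, -0.475], [0.002, -0.498, -0.867]]
tcp rel grip in (X,t,n) mm [  0.5   1.6 -15.6]
tool x angle deg 162.87 tool z in (X,t,n) [ 0.002  0.002 -1.   ]
moment about n 0.236
```

Emit:
carry_out --moves '[{"tx": 0,"ty": 0.12,"tz": -0.07,"wx": 0.001,"wy": -0.03,"wz": -0.052,"claw": 1},{"tx": 0,"ty": 0,"tz": 0,"wx": 0.001,"wy": -0.04,"wz": -0.0693,"claw": 1},{"tx": 0,"ty": 0,"tz": 0,"wx": 0.001,"wy": -0.04,"wz": -0.0693,"claw": 1},{"tx": 0,"ty": 0,"tz": 0,"wx": 0.001,"wy": -0.04,"wz": -0.0693,"claw": 1},{"tx": 0,"ty": 0,"tz": 0,"wx": 0,"wy": 0,"wz": 0,"claw": 1}]'

```text
clock: 15.2
tcp_pos: [0.4684, 0.1844, 0.0755]
orientation: [0.081, 0.272, 0.927, -0.247]
wrist_force: [-1.2, 0.4, 5.5]
finger_gap: 0.012
grip_force: 88.5
```

```bash
python3 -c "
from h import *
knob()"
```

```text
t 15.2 tcp holder [1.00e-04 2.29e-01 7.55e-02] world [0.4684 0.1844 0.0755] gap 0.012 grip 88.5 F [-1.2  0.4  5.5] M [-0.27  0.19 -0.28] q [ 0.48  0.5  -0.19  1.13 -0.47  1.12]
tool axes in holder (rows x,y,z) [[-0.826, 0.488, -0.284], [0.564, 0.715, -0.413], [0.002, -0.501, -0.865]]
tcp rel grip in (X,t,n) mm [  0.1   1.  -15.6]
tool x angle deg 145.64 tool z in (X,t,n) [ 0.002 -0.001 -1.   ]
moment about n -0.146
```

Emit:
carry_out --moves '[{"tx": 0,"ty": 0,"tz": 0,"wx": 0.001,"wy": -0.025,"wz": -0.0433,"claw": 1},{"tx": 0,"ty": 0,"tz": 0,"wx": 0,"wy": 0,"wz": 0,"claw": 1}]'

```text
clock: 15.45
tcp_pos: [0.4684, 0.1843, 0.0756]
orientation: [0.087, 0.295, 0.92, -0.245]
wrist_force: [-1.2, 0.4, 6.9]
finger_gap: 0.012
grip_force: 88.5
```

```bash
python3 -c "
from h import *
knob()"
```

```text
t 15.45 tcp holder [0.     0.2289 0.0756] world [0.4684 0.1843 0.0756] gap 0.012 grip 88.5 F [-1.2  0.4  6.9] M [-0.38  0.18 -0.23] q [ 0.48  0.5  -0.19  1.13 -0.47  1.17]
tool axes in holder (rows x,y,z) [[-0.797, 0.523, -0.304], [0.604, 0.69, -0.399], [0.001, -0.501, -0.865]]
tcp rel grip in (X,t,n) mm [  0.    1.  -15.6]
tool x angle deg 142.81 tool z in (X,t,n) [ 0.001 -0.001 -1.   ]
moment about n -0.107
```

Emit:
carry_out --moves '[{"tx": 0,"ty": 0,"tz": 0,"wx": 0.001,"wy": -0.025,"wz": -0.0433,"claw": 1},{"tx": 0,"ty": 0,"tz": 0,"wx": 0,"wy": 0,"wz": 0,"claw": 1}]'

```text
clock: 15.7
tcp_pos: [0.4683, 0.1842, 0.0756]
orientation: [0.093, 0.318, 0.912, -0.242]
wrist_force: [-1.3, -1.0, 6.0]
finger_gap: 0.0124
grip_force: 88.6
```

```bash
python3 -c "
from h import *
knob()" | tail -3
```

```text
tcp rel grip in (X,t,n) mm [ -0.    0.8 -15.7]
tool x angle deg 139.93 tool z in (X,t,n) [ 0.001 -0.001 -1.   ]
moment about n -0.137
```

Emit:
carry_out --moves '[{"tx": 0,"ty": 0,"tz": 0,"wx": 0.001,"wy": -0.025,"wz": -0.0433,"claw": 1},{"tx": 0,"ty": 0,"tz": 0,"wx": 0,"wy": 0,"wz": 0,"claw": 1}]'

```text
clock: 15.95
tcp_pos: [0.4682, 0.1841, 0.0757]
orientation: [0.099, 0.341, 0.904, -0.24]
wrist_force: [-0.9, -0.2, 6.1]
finger_gap: 0.0117
grip_force: 88.6
```

```bash
python3 -c "
from h import *
knob()" | tail -3
```

```text
tcp rel grip in (X,t,n) mm [ -0.1   0.8 -15.7]
tool x angle deg 137.08 tool z in (X,t,n) [ 0.001 -0.001 -1.   ]
moment about n -0.181
```

Emit:
carry_out --moves '[{"tx": 0,"ty": 0,"tz": 0,"wx": 0.001,"wy": -0.025,"wz": -0.0433,"claw": 1},{"tx": 0,"ty": 0,"tz": 0,"wx": 0,"wy": 0,"wz": 0,"claw": 1}]'

```text
clock: 16.2
tcp_pos: [0.4681, 0.1841, 0.0757]
orientation: [0.105, 0.363, 0.895, -0.237]
wrist_force: [-1.8, -0.9, 6.4]
finger_gap: 0.0119
grip_force: 88.6
```

```bash
python3 -c "
from h import *
knob()" | tail -3
```

```text
tcp rel grip in (X,t,n) mm [ -0.2   0.7 -15.7]
tool x angle deg 134.23 tool z in (X,t,n) [ 0.001 -0.001 -1.   ]
moment about n -0.051
```

Emit:
carry_out --moves '[{"tx": 0,"ty": 0,"tz": 0,"wx": 0.001,"wy": -0.025,"wz": -0.0433,"claw": 1},{"tx": 0,"ty": 0,"tz": 0,"wx": 0,"wy": 0,"wz": 0,"claw": 1}]'

```text
clock: 16.45
tcp_pos: [0.468, 0.184, 0.0757]
orientation: [0.11, 0.385, 0.886, -0.234]
wrist_force: [-1.2, -1.2, 6.3]
finger_gap: 0.0119
grip_force: 88.6
```

```bash
python3 -c "
from h import *
knob()" | tail -3
```

```text
tcp rel grip in (X,t,n) mm [ -0.3   0.6 -15.7]
tool x angle deg 131.38 tool z in (X,t,n) [ 0.001 -0.001 -1.   ]
moment about n 0.026
```

Emit:
carry_out --moves '[{"tx": 0,"ty": 0,"tz": 0,"wx": 0.001,"wy": -0.025,"wz": -0.0433,"claw": 1},{"tx": 0,"ty": 0,"tz": 0,"wx": 0,"wy": 0,"wz": 0,"claw": 1}]'

```text
clock: 16.7
tcp_pos: [0.468, 0.184, 0.0758]
orientation: [0.116, 0.407, 0.876, -0.232]
wrist_force: [-1.6, -0.9, 7.9]
finger_gap: 0.012
grip_force: 88.6
```

```bash
python3 -c "
from h import *
knob()" | tail -3
```

```text
tcp rel grip in (X,t,n) mm [ -0.3   0.6 -15.7]
tool x angle deg 128.52 tool z in (X,t,n) [ 0.001 -0.001 -1.   ]
moment about n 0.052
```

Emit:
carry_out --moves '[{"tx": 0,"ty": 0,"tz": 0,"wx": 0.001,"wy": -0.025,"wz": -0.0433,"claw": 1},{"tx": 0,"ty": 0,"tz": 0,"wx": 0,"wy": 0,"wz": 0,"claw": 1}]'

```text
clock: 16.95
tcp_pos: [0.4679, 0.1839, 0.0758]
orientation: [0.122, 0.429, 0.865, -0.229]
wrist_force: [-1.8, -0.8, 6.8]
finger_gap: 0.0117
grip_force: 88.7
```

```bash
python3 -c "
from h import *
knob()" | tail -3
```

```text
tcp rel grip in (X,t,n) mm [ -0.5   0.5 -15.7]
tool x angle deg 125.66 tool z in (X,t,n) [ 0.001 -0.    -1.   ]
moment about n 0.023
```

Emit:
carry_out --moves '[{"tx": 0,"ty": 0,"tz": 0,"wx": 0.001,"wy": -0.025,"wz": -0.0433,"claw": 1},{"tx": 0,"ty": 0,"tz": 0,"wx": 0,"wy": 0,"wz": 0,"claw": 1}]'

```text
clock: 17.2
tcp_pos: [0.4678, 0.1838, 0.0758]
orientation: [0.127, 0.451, 0.854, -0.225]
wrist_force: [-1.4, -1.8, 8.3]
finger_gap: 0.0122
grip_force: 88.7
```

```bash
python3 -c "
from h import *
knob()" | tail -3
```

```text
tcp rel grip in (X,t,n) mm [ -0.6   0.4 -15.7]
tool x angle deg 122.79 tool z in (X,t,n) [ 0.001 -0.    -1.   ]
moment about n -0.065
```

Emit:
carry_out --moves '[{"tx": 0,"ty": 0,"tz": 0,"wx": 0.001,"wy": -0.025,"wz": -0.0433,"claw": 1},{"tx": 0,"ty": 0,"tz": 0,"wx": 0,"wy": 0,"wz": 0,"claw": 1}]'

```text
clock: 17.45
tcp_pos: [0.4676, 0.1838, 0.0758]
orientation: [0.133, 0.472, 0.843, -0.222]
wrist_force: [-3.7, -0.2, 9.4]
finger_gap: 0.0118
grip_force: 88.9
```

```bash
python3 -c "
from h import *
knob()" | tail -3
```

```text
tcp rel grip in (X,t,n) mm [ -0.7   0.3 -15.7]
tool x angle deg 119.9 tool z in (X,t,n) [ 0.001  0.    -1.   ]
moment about n -0.254
```

Emit:
carry_out --moves '[{"tx": 0,"ty": 0,"tz": 0,"wx": 0.001,"wy": -0.025,"wz": -0.0433,"claw": 1},{"tx": 0,"ty": 0,"tz": 0,"wx": 0,"wy": 0,"wz": 0,"claw": 1}]'

```text
clock: 17.7
tcp_pos: [0.4675, 0.1837, 0.0759]
orientation: [0.138, 0.493, 0.831, -0.219]
wrist_force: [-3.3, -1.2, 9.4]
finger_gap: 0.0117
grip_force: 89.0
```

```bash
python3 -c "
from h import *
knob()"
```

```text
t 17.7 tcp holder [-0.0008  0.2283  0.0759] world [0.4675 0.1837 0.0759] gap 0.0117 grip 89.0 F [-3.3 -1.2  9.4] M [-0.8   0.54 -0.73] q [ 0.48  0.5  -0.19  1.13 -0.47  1.61]
tool axes in holder (rows x,y,z) [[-0.455, 0.771, -0.445], [0.891, 0.394, -0.227], [0.001, -0.5, -0.866]]
tcp rel grip in (X,t,n) mm [ -0.8   0.3 -15.7]
tool x angle deg 117.04 tool z in (X,t,n) [ 0.001  0.    -1.   ]
moment about n -0.35
```

The torque dip has begun at about 1.0 rad. I continue.

Emit:
carry_out --moves '[{"tx": 0,"ty": 0,"tz": 0,"wx": 0.001,"wy": -0.025,"wz": -0.0433,"claw": 1},{"tx": 0,"ty": 0,"tz": 0,"wx": 0,"wy": 0,"wz": 0,"claw": 1}]'

```text
clock: 17.95
tcp_pos: [0.4674, 0.1836, 0.0759]
orientation: [0.144, 0.514, 0.818, -0.215]
wrist_force: [-4.0, -1.5, 9.5]
finger_gap: 0.0122
grip_force: 89.2
```

```bash
python3 -c "
from h import *
knob()" | tail -3
```

```text
tcp rel grip in (X,t,n) mm [ -0.9   0.2 -15.7]
tool x angle deg 114.16 tool z in (X,t,n) [ 0.001  0.    -1.   ]
moment about n -0.478
```

Emit:
carry_out --moves '[{"tx": 0,"ty": 0,"tz": 0,"wx": 0.001,"wy": -0.025,"wz": -0.0433,"claw": 1},{"tx": 0,"ty": 0,"tz": 0,"wx": 0,"wy": 0,"wz": 0,"claw": 1}]'

```text
clock: 18.2
tcp_pos: [0.4673, 0.1836, 0.0759]
orientation: [0.149, 0.534, 0.805, -0.211]
wrist_force: [-4.4, -1.9, 9.5]
finger_gap: 0.0119
grip_force: 89.0
```

```bash
python3 -c "
from h import *
knob()" | tail -3
```

```text
tcp rel grip in (X,t,n) mm [ -1.    0.2 -15.8]
tool x angle deg 111.31 tool z in (X,t,n) [ 0.     0.001 -1.   ]
moment about n -0.337
```

Emit:
carry_out --moves '[{"tx": 0,"ty": 0,"tz": 0,"wx": 0.001,"wy": -0.025,"wz": -0.0433,"claw": 1},{"tx": 0,"ty": 0,"tz": 0,"wx": 0,"wy": 0,"wz": 0,"claw": 1}]'

```text
clock: 18.45
tcp_pos: [0.4672, 0.1835, 0.0759]
orientation: [0.154, 0.554, 0.792, -0.207]
wrist_force: [-2.9, -2.3, 10.8]
finger_gap: 0.0118
grip_force: 88.8
```

```bash
python3 -c "
from h import *
knob()" | tail -3
```

```text
tcp rel grip in (X,t,n) mm [ -1.1   0.1 -15.8]
tool x angle deg 108.48 tool z in (X,t,n) [ 0.001  0.001 -1.   ]
moment about n -0.088
```

Emit:
carry_out --moves '[{"tx": 0,"ty": 0,"tz": 0,"wx": 0,"wy": -0.015,"wz": -0.026,"claw": 1},{"tx": 0,"ty": 0,"tz": 0,"wx": 0,"wy": 0,"wz": 0,"claw": 1}]'

```text
clock: 18.7
tcp_pos: [0.4672, 0.1835, 0.0759]
orientation: [0.157, 0.565, 0.783, -0.205]
wrist_force: [-3.8, -1.4, 9.5]
finger_gap: 0.0123
grip_force: 88.8
```

```bash
python3 -c "
from h import *
knob()" | tail -3
```

```text
tcp rel grip in (X,t,n) mm [ -1.1   0.1 -15.8]
tool x angle deg 106.77 tool z in (X,t,n) [ 0.001  0.    -1.   ]
moment about n -0.041
```

Near the middle. I let go, pause, and back out along the knob axis.

Emit:
carry_out --moves '[{"tx": 0,"ty": 0,"tz": 0,"wx": 0,"wy": 0,"wz": 0,"claw": 0.2},{"tx": 0,"ty": 0,"tz": 0,"wx": 0,"wy": 0,"wz": 0,"claw": 0.2},{"tx": 0,"ty": 0,"tz": 0,"wx": 0,"wy": 0,"wz": 0,"claw": 0.2},{"tx": 0,"ty": 1,"tz": 1.73,"wx": 0,"wy": 0,"wz": 0,"claw": 0.2},{"tx": -0.1,"ty": 2,"tz": 3.46,"wx": 0,"wy": 0,"wz": 0,"claw": 0.2},{"tx": -0.1,"ty": 2.5,"tz": 4.3,"wx": 0,"wy": 0,"wz": 0,"claw": 0.2},{"tx": 0,"ty": 0,"tz": 3,"wx": 0,"wy": 0,"wz": 0,"claw": 0.2},{"tx": 0,"ty": 0,"tz": 0,"wx": 0,"wy": 0,"wz": 0,"claw": 0.2}]'

```text
clock: 19.7
tcp_pos: [0.4672, 0.2405, 0.2015]
orientation: [0.158, 0.566, 0.783, -0.202]
wrist_force: [0.4, -0.2, -0.4]
finger_gap: 0.0339
grip_force: 0.0
```

Emit:
carry_out --moves '[{"tx": 0,"ty": -2,"tz": 2,"wx": 0.13,"wy": 0,"wz": 0,"claw": 0.2},{"tx": 0,"ty": -5,"tz": 2,"wx": 0.13,"wy": 0,"wz": 0,"claw": 0.2},{"tx": 0,"ty": -5,"tz": 2,"wx": 0.13,"wy": 0,"wz": 0,"claw": 0.2},{"tx": 0,"ty": -5,"tz": 0,"wx": 0.13,"wy": 0,"wz": 0,"claw": 0.2},{"tx": 0,"ty": 0,"tz": 0,"wx": 0,"wy": 0,"wz": 0,"claw": 0.2},{"tx": 0,"ty": 0,"tz": 0,"wx": 0,"wy": 0,"wz": 0,"claw": 0.2}]'

```text
clock: 20.45
tcp_pos: [0.4656, 0.0683, 0.2585]
orientation: [0.006, 0.589, 0.808, 0.004]
wrist_force: [0.0, 0.8, -0.4]
finger_gap: 0.0339
grip_force: 0.0
```

```bash
python3 - <<'E'
from h import *
knob()
i,W=cloud("wrist"); np.save("w6.npy",W); cv2.imwrite("pics/w6.png",i)
q=W-o; X=q@e; Y=q@d; Z=W[...,2]; m=abs(X)<.05
def pr(k,mm):
    if mm.sum()>5: print(k,mm.sum(),"X",np.percentile(X[mm],[1,50,99]).round(4),"Y",np.percentile(Y[mm],[1,50,99]).round(4),"Z",np.median(Z[mm]).round(4))
pr("tabtop",m&(Y>.08)&(Y<.165)&(Z>.071)&(Z<.083))
pr("stone",m&(Y>-.1)&(Y<.1)&(Z>.032)&(Z<.042))
P=np.stack([X,Y,Z],-1); h=P@np.array([0,.5,.866]); s=P@np.array([0,.866,-.5])
b=m&(Y>.18)&(Y<.28)&(h>.195)&(h<.204)
if b.sum()>20: print("bar",b.sum(),cv2.minAreaRect((np.stack([X[b],s[b]],-1)*1000).astype(np.float32)),np.median(h[b]))
E
```

```text
t 20.45 tcp holder [-0.0059  0.113   0.2585] world [0.4656 0.0683 0.2585] gap 0.0339 grip 0.0 F [ 0.   0.8 -0.4] M [ 0.05  0.02 -0.02] q [-0.02  0.09 -0.16  1.3  -0.    1.23]
tool axes in holder (rows x,y,z) [[-0.281, 0.96, -0.005], [0.96, 0.281, 0.012], [0.013, -0.001, -1.0]]
tcp rel grip in (X,t,n) mm [  -5.9 -190.8   84.8]
tool x angle deg 108.62 tool z in (X,t,n) [ 0.013  0.499 -0.867]
moment about n -0.003
tabtop 520 X [-0.0201 -0.0012  0.0183] Y [0.0957 0.1025 0.1075] Z 0.0775
stone 5685 X [-0.0289  0.0056  0.0297] Y [-0.0875  0.0249  0.0942] Z 0.037
bar 803 ((-1.8839457035064697, 162.9568634033203), (14.361512184143066, 44.79379653930664), 15.618886947631836) 0.19896320393144776
```

View pics/w6.png

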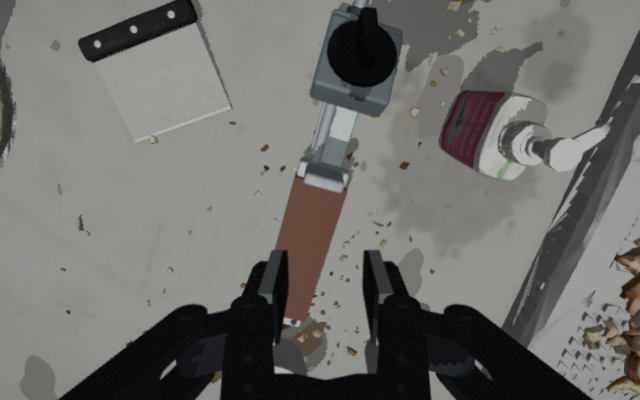

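The view shows the jaw tight on the stone at (323,175) and the bar turned (367,35) at about 1.30 rad; both bottles stand. I check the pin's height over the skirt, before against after.

```bash
python3 - <<'E'
from h import *
for f,pic,th in (("w2.npy","w2.png",.298),("w6.npy","w6.png",1.298)):
    W=np.load(f); q=W-o; P=np.stack([q@e,q@d,W[...,2]],-1)
    X=P[...,0]; h=P@np.array([0,.5,.866]); s=P@np.array([0,.866,-.5])-.1605
    a=X*np.cos(th)-s*np.sin(th); b=X*np.sin(th)+s*np.cos(th)
    sk=(np.hypot(a,b)<.031)&(abs(b)>.012)&(h>.165)&(h<.18)
    print(f,"skirt h",np.median(h[sk]).round(4))
    z=(abs(b)<.006)&(a>.021)&(a<.033)&(h>.16)&(h<.19)
    g=cv2.imread("pics/"+pic).mean(2)
    for r in sorted(zip((a[z]*1000).round(1),(b[z]*1000).round(1),((h[z]-np.median(h[sk]))*1000).round(1),g[z].round()),key=lambda r:-r[3])[:12]: print([float(x) for x in r])
i=cv2.imread("pics/w6.png")[0:120,300:420]; cv2.imwrite("pics/k6.png",cv2.resize(cv2.convertScaleAbs(i,alpha=1.6,beta=20),None,fx=5,fy=5,interpolation=cv2.INTER_CUBIC))
E
```

```text
w2.npy skirt h 0.1723
[25.0, -1.4, 2.2, 135.0]
[24.0, -1.7, 1.9, 132.0]
[25.5, -2.4, 2.0, 132.0]
[26.1, -1.6, 3.6, 130.0]
[24.6, -1.2, 4.0, 129.0]
[23.5, -0.6, 2.0, 126.0]
[26.6, -2.7, 3.5, 126.0]
[25.5, 0.6, 1.5, 125.0]
[24.5, -3.3, 2.8, 123.0]
[24.1, 0.3, 3.3, 118.0]
[25.2, 0.7, 3.4, 110.0]
[27.1, -0.7, 2.8, 110.0]
w6.npy skirt h 0.1723
[31.0, -4.5, -9.0, 71.0]
[31.4, -4.3, -10.2, 71.0]
[30.5, 2.5, -11.2, 71.0]
[31.9, -4.1, -11.0, 71.0]
[32.5, -2.6, -9.7, 71.0]
[32.8, -1.9, -9.0, 71.0]
[32.1, 0.3, -10.0, 71.0]
[32.7, 0.8, -8.9, 71.0]
[30.0, -4.9, -11.0, 70.0]
[30.1, -2.3, -10.6, 70.0]
[31.2, -3.3, -10.3, 70.0]
[31.3, -2.5, -10.0, 70.0]
```

View pics/k6.png

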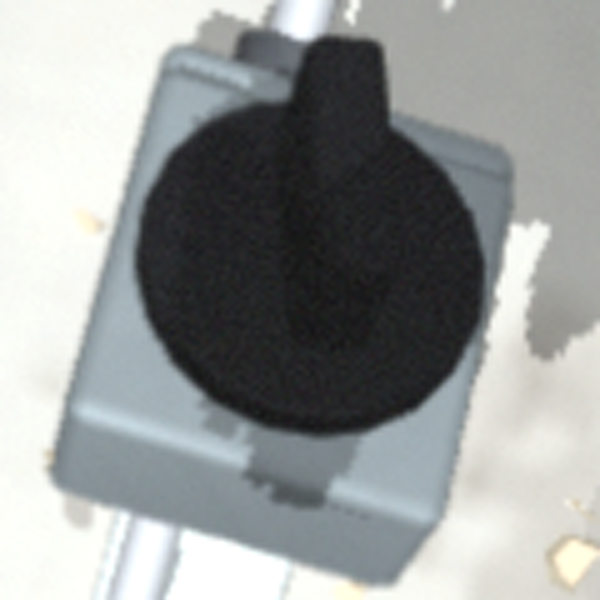

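```bash
python3 - <<'E'
from h import *
th=1.298; i,W=cloud("wrist"); q=W-o; P=np.stack([q@e,q@d,W[...,2]],-1)
X=P[...,0]; h=P@np.array([0,.5,.866])-.1723; s=P@np.array([0,.866,-.5])-.1605
a=X*np.cos(th)-s*np.sin(th); b=X*np.sin(th)+s*np.cos(th); g=i.mean(2)
for a0 in range(16,32,2):
    print(a0,[(f"{np.median(h[z])*1000:.1f}",int(np.median(g[z]))) if (z:=(abs(a-a0/1000)<.0012)&(abs(b-b0/1000)<.0012)&(h>-.03)).any() else None for b0 in (-8,-4,-2,0,2,4,8)])
E
```

```text
16 [('14.9', 5), ('26.8', 8), ('26.9', 8), ('27.1', 9), ('26.7', 9), ('26.6', 9), ('-0.0', 9)]
18 [('13.4', 5), ('14.4', 5), ('17.5', 6), ('16.5', 6), ('18.1', 5), ('14.9', 6), ('0.2', 10)]
20 [('0.0', 10), ('10.0', 5), ('12.0', 5), ('10.3', 6), ('10.4', 6), ('4.4', 8), ('0.4', 9)]
22 [('-0.0', 10), ('-0.0', 10), ('-0.3', 9), ('-0.4', 9), ('-0.3', 10), ('-0.2', 9), ('0.2', 9)]
24 [('-0.1', 9), ('-0.0', 10), ('0.2', 10), ('0.2', 10), ('-0.2', 9), ('-0.2', 9), ('0.1', 8)]
26 [('0.4', 10), ('0.5', 10), ('0.4', 10), ('0.1', 9), ('0.6', 9), ('-0.4', 9), ('0.2', 9)]
28 [('-0.1', 10), ('0.7', 11), ('-0.2', 9), ('-0.2', 10), ('-0.2', 10), ('-0.3', 9), ('-0.2', 10)]
30 [('-4.3', 12), ('-4.0', 13), ('-1.7', 9), ('-2.3', 10), ('-5.2', 19), ('-4.6', 12), ('-5.1', 24)]
```

The pin's site is flush with the skirt (0 mm against 2–4 mm before), so it has dropped in.

```bash
python3 -c "
from workcell import env
print(env.hand_in())"
```

```text
the job is handed in; nothing more can be done
None
```

The stone is clamped end to end with the jaw at about 0.030 m, the knob sits in its notch at about 1.30 rad with the index pin flush, the bottles and tub were left alone, and the job was handed in at about 20.5 s.

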